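Scan a reagent jar in and shut it away

TASK

Book in the labelled white jar: stand it in the middle of the scanner's round plate with its label turned to face the scanner window, let go, and press the scanner's button down fully. Then stand the jar upright on the rubber pad in the free compartment of the storage box and, once it is released, lower the box's lid gently until it is fully shut. Keep the jar upright throughout and leave all the other things where they are.

Things in the scene. Friction and masses are not known exactly. Their poses are not given: they have to be found in the camera images.
- jar: White plastic jar with a black screw cap of the same width: upright cylinder 52 mm in diameter, 80 mm high (cap: top 20 mm), 0.18 kg. Origin at the centre of its underside, z up. Its only label (buff, with dark bars) is on its +x side; a 9 mm buff seal strip runs from the label up over the cap to the cap's centre, so that from above the strip points to the label side. Stands on the desk at first.
- jar_label (a point): Centre of the jar's label, on the jar's wall 26 mm from its axis (jar +x) and 35 mm above its underside.
- station: Scan station, fixed: a round aluminium plate 90 mm in diameter and 6 mm high, with a white scanner block behind it. Origin at the centre of the plate's underside, on the desk; +x points from the plate to the scanner. The block's front, with a dark window facing the plate, is at x = 75 mm; the block is 70 mm (x) by 90 mm (y) by 65 mm high.
- scan_button (a joint): The scanner's push button: 0 up, 0.006 m fully down (about 4 N).
- scan_button_top (a point): Centre of the button's top: a grey disc 28 mm in diameter in a black collar on top of the scanner block, 110 mm along the station's +x from the plate's centre and 87 mm above the desk.
- box: Grey storage box, fixed on the desk, open: 180 mm (x) by 260 mm (y) by 100 mm high, walls and floor 5 mm. Origin at the centre of its underside; +x points from its front (towards the robot) to its hinged back. A divider 30 mm high across its middle (along x) makes two compartments side by side along y, each 170 by 123 mm; one holds another jar, the free one a rubber pad.
- pad: Black rubber pad, 100 mm (box x) by 90 mm (box y), 4 mm thick, fixed on the floor of the free compartment. Origin at the centre of its underside, 5 mm above the desk. Either compartment may be the free one.
- lid (a joint): Hinge angle of the box's lid: 0 fully shut, 1.9 rad fully open (1.57 is upright). The stiff hinge holds the lid where it is left; pushing it takes about 2 N at its free edge.
- lid_hinge (a point): Middle of the lid's hinge line, which runs along the box's y on its back rim: 90 mm along box x from the box's centre, 100.5 mm above the desk. The lid is a flat plate 180 mm (from hinge to free edge) by 260 mm by 8 mm, hinged at its underside; shut, it lies on the box with its top at 109 mm.
- lid_tab (a point): Middle of the steel tab on the lid's free edge, on the lid's outer face, 188 mm from the hinge; the tab is 70 mm wide, 8 mm thick and sticks out 18 mm beyond the plate's edge. Its frame is the lid's: z is the normal of the outer face (up when shut), -x points from the hinge to the free edge.
- stored_jar: Bystander: jar without a seal strip, 50 mm in diameter, 70 mm high, with a plain paper band all round, loose in the other compartment. Origin at the centre of its underside.
- bottle: Bystander: amber bottle with narrow neck, 58 mm in diameter, 100 mm high. Origin at the centre of its underside. It and the jar may have swapped places.
- label_roll: Bystander: roll of orange labels, a standing-on-end ring 84 mm in diameter, 50 mm high. Origin at the centre of its underside.
- pen_cup: Bystander: dark steel pen cup 72 mm in diameter, 95 mm high, with pens up to 160 mm. Origin at the centre of its underside.
- stapler: Bystander: black stapler lying flat, 130 (x) by 34 by 42 mm high. Origin at the centre of its underside.

How it is judged (in metres and radians):
On the way, in this order (a step that is already met when the one before it is completed fails the run):
1. the jar stands released on the scanner's plate, within 20 mm of its middle, its label within 17 degrees of facing the scanner (horizontal distance between jar and station below 0.02 m and z of jar in the frame of station between 0.003 and 0.012 m and angle between jar's own z axis and vertical below 0.12 rad and angle between the x axis of jar and the x axis of station, either way round below 0.3 rad and x of jar_label in the frame of station above 0 m and contact force between the fingers and jar below 0.2 N), for 0.2 s.
2. the scanner's button is pressed down (4.5 of its 6 mm) while the label faces the scanner (horizontal distance between jar and station below 0.02 m and z of jar in the frame of station between 0.003 and 0.012 m and angle between jar's own z axis and vertical below 0.12 rad and angle between the x axis of jar and the x axis of station, either way round below 0.3 rad and x of jar_label in the frame of station above 0 m and value of joint scan_button above 0.0045 m), for 0.05 s.
3. the jar stands upright and released on the pad in the free compartment (horizontal distance between jar and pad below 0.03 m and z of jar in the frame of pad between 0.001 and 0.01 m and angle between jar's own z axis and vertical below 0.12 rad and contact force between the fingers and jar below 0.2 N), for 0.2 s.
4. the lid is shut over it (all of step 3 and value of joint lid below 0.03 rad), for 0.2 s.
At the end, for the whole second after the job is handed in: The jar stands upright (within 7 degrees), released and at rest on the rubber pad in the free compartment, its axis within 30 mm of the pad's centre, and the lid is shut (hinge under 0.03 rad) (all of step 4 and linear speed of jar below 0.02 m/s); the robot touches nothing.
It fails at once if the jar is tipped (more than 35 degrees) (angle between jar's own z axis and vertical above 0.6 rad).
It fails at once if the lid is slammed (faster than 3 rad/s) (velocity of joint lid below -3 rad/s).
It fails at once if the lid is shut before the jar is in the box (value of joint lid below 0.03 rad and horizontal distance between jar and pad above 0.06 m).
It fails at once if a bystander is displaced (more than 30 mm) or tipped over (distance of any of stored_jar, bottle, label_roll, pen_cup, stapler from where it was at the start of the episode above 0.03 m or angle between any of stored_jar, bottle, label_roll, pen_cup, stapler's own z axis and vertical above 0.5 rad).
It also fails if it takes over 72 s, if anything falls off the work surface, if the arm or the gripper's body presses on something with over 40 N, if the wrist force passes 120 N, or if a joint passes its speed limit or range.

ROBOT

A 7-joint arm with a two-finger parallel gripper is mounted at the origin on the work surface. World frame = base frame: x ahead of the robot, y to its left, z up, the work surface at z = 0. Lengths are in mm, angles in rad, forces in N, time in s.
With the tool pointing down it reaches from about 425 to 875 mm from the base axis. Payload 8.4 kg.
Tool frame: the origin (TCP) lies midway between the tips of the shut fingers; the grasp point (between the pads) lies grasp_offset behind it (grasp_offset is the distance from the TCP to the grasp point, in mm); z points along the fingers, y is the line along which they close (so a half turn about z gives the same grasp; the last joint's range is limited). The gripper opens to 87 mm and grips with 3 to 60 N. Pads are 19 mm wide; open, the fingers measure 117 mm over their backs; the gripper's body (75 mm by 190 mm) begins 51 mm behind the grasp point.
Start: joints at [1.111, 0.333, 0.04, 1.465, -0.013, 1.343, -0.059], TCP at [229.441, -608.127, 194.546] pointing down, gripper open.
Joint ranges: [-2.58, 2.58], [-0.38, 2.09], [-1.3, 1.39], [0.25, 2.4], [-1.5, 4.64], [0.08, 2.09], [-2.65, 2.65]. Speed limits (rad/s): [2.22, 2.22, 2.79, 2.79, 3.14, 3.14, 3.14].

INTERFACE

Orientations are given as a unit quaternion [x, y, z, w].
In Python, from cell import * gives the robot as it stands.
- The arm moves only by the tool carry_out, never from a script. Its arguments are lists of equal length, an entry for each row: "offset": the shift along the tool's x, y, z in m, a list of three; "rotation": the turn, a rotation vector about the tool's x, y, z in rad, a list of three; "hand": the opening, from 0 (shut) to 1 (fully open). A call has 1 to 8 rows; each row shifts and turns the commanded pose from where the row before left it, along the tool's axes as they then stand; what a row does not reach is not made up. A row lasts 1/8 s, in which the tool goes at most 62.5 mm and 10.7 degrees, less where a joint would pass 70% of its speed; a pose out of reach is approached as far as the arm can. A call is refused whole if a number of a shift passes 0.0625 or a number of a turn 0.188, either way. A call with a gripper value outside its range is refused whole. The fingers move at their own pace and stop on an object; "squeeze" is the grip in N (left out, the last holds). Time passes only in rows, so rows that do not move let the fingers close. It gives the time, the measured TCP pose, the force, the opening and the grip force at its end, in the units of the state.
- read_state(): the state, without advancing time (a new reading comes with each control period).
- grab_frame(name): name is "scene" or "top"; returns (picture, depth): 480x640x3 uint8, red, green, blue; 480x640 float32, mm along the optical axis (not along the pixel's ray), 0 where there is no reading.
- calibration(name): a dict with "vfov" (degrees; the focal length in pixels is half the picture's height over the tangent of half this angle, whatever the lens; pixels are square), "cx", "cy" (the principal point, pixels), "T" (4x4, takes a point from camera to world coordinates). Camera axes: x right, y up, looking along -z (the intrinsics and any distortion apply to the point x, -y, -z); pixel columns grow to the right and rows downward; lengths in mm; the calibration is good to about 2 mm. A picture is of the moment at which its call begins. calibration takes no time and is no camera call.
- hand_in(): hands the job in; it is judged then, once.
Trained networks look in the newest picture that a camera, given by its name, has taken for a name from the list of things; names that differ only in an ending like _2 or _b are one class to them, and where a whole thing is asked for, a point or a joint stands for the part that bears it (a point fixed in the world has none). Each returns a list of dicts, best first, with "score" (0 to 1); they miss things now and then, are a little off and sometimes report something else, mostly with a low value. They report only what shows in the picture. A call takes as long as a camera call.
- regions_of(camera, label): "mask" (480x640 bool, what is visible of it) and "extent" ([left, top, right, bottom] in pixels, round what is visible of it).
The state is a dict: "t": time; "qpos": joint angles; "qd": joint speeds; "effort": joint torques, N m; "tool_pos": TCP position; "orientation": TCP orientation; "force": force on the tool from outside, world axes, zero at the start; "ft_torque": the same for the moment, N m; "grip_width": finger opening in mm; "grasp_force": force on a finger pad.
Only numpy, scipy, OpenCV 4.12 (cv2) and the standard library are available. Lean on these libraries where they do the work, as an engineer would, in place of code of your own. Each camera call takes 0.05 s, during which the arm holds its last target. There are 200 camera calls.

## Working session

There is one attempt and no reset: what is moved stays moved. The work goes in short steps, Python scripts to look and compute and a tool call to move; the robot and the scene stay as the last step left them, time stands still between calls to the robot, and variables do not carry over. Pictures are saved under pics/ and viewed, at most 10 in all, crops included, and the job is handed in when it is done.

Besides the shell and the picture viewer there is one more tool, called after "Request:" as name(argument=value, ...) on one line, values as JSON. carry_out: Moves the arm, as the interface text tells. Its arguments: {"type":"object","properties":{"offset":{"type":"array","items":{"type":"array","items":{"type":"number"}}},"rotation":{"type":"array","items":{"type":"array","items":{"type":"number"}}},"hand":{"type":"array","items":{"type":"number"}},"squeeze":{"type":"number"}},"required":["offset","rotation","hand"]}

```bash
mkdir -p pics
python3 - <<'E'
from cell import *
import cv2,numpy as np
s=read_state(); print(s)
for n in("top","scene"):
    p,d=grab_frame(n); cv2.imwrite(f"pics/{n}0.png",p[:,:,::-1]); np.savez(f"{n}0.npz",p=p,d=d)
    c=calibration(n); print(n,c)
E
```

```text
{'t': 0.0, 'qpos': array([ 1.11077054,  0.33391227,  0.03986459,  1.46627109, -0.01339112,
        1.34325331, -0.05849042]), 'qd': array([ 7.30885414e-05, -2.18471679e-03,  1.85330462e-05, -9.71497470e-04,
        3.28540368e-05,  6.01666485e-04, -4.00772706e-04]), 'effort': array([ 5.72407371e-04, -6.56362581e+01,  1.33546539e+00, -4.03809822e+01,
       -5.98345581e-02,  4.47144115e-02,  1.81330838e-04]), 'tool_pos': array([ 229.27745696, -607.68865773,  193.65836593]), 'orientation': array([ 9.83769107e-01,  1.79437234e-01, -1.96948297e-04, -7.64144747e-04]), 'force': array([-0.6564659 ,  0.35123274, -0.65774723]), 'ft_torque': array([-0.00776243, -0.07134226, -0.01322044]), 'grasp_force': 0.0, 'grip_width': 87.00003950103553}
top {'vfov': 56.532182001089026, 'cx': 319.43460584606333, 'cy': 238.82748721789733, 'T': array([[ 4.02763161e-02,  9.78675326e-01, -2.01425977e-01,
         4.03882185e+02],
       [-9.99177893e-01,  3.85166434e-02, -1.26493917e-02,
        -4.14817114e+01],
       [-4.62139503e-03,  2.01769854e-01,  9.79422059e-01,
         1.07144927e+03],
       [ 0.00000000e+00,  0.00000000e+00,  0.00000000e+00,
         1.00000000e+00]])}
scene {'vfov': 46.072612046492026, 'cx': 318.31441275116, 'cy': 236.0822165582983, 'T': array([[ 3.21883721e-01, -7.92331293e-01,  5.18268263e-01,
         1.22208241e+03],
       [ 9.46772674e-01,  2.67339182e-01, -1.79307740e-01,
        -2.44121249e+02],
       [ 3.51772038e-03,  5.48398472e-01,  8.36209748e-01,
         1.10283639e+03],
       [ 0.00000000e+00,  0.00000000e+00,  0.00000000e+00,
         1.00000000e+00]])}
```

View pics/top0.png

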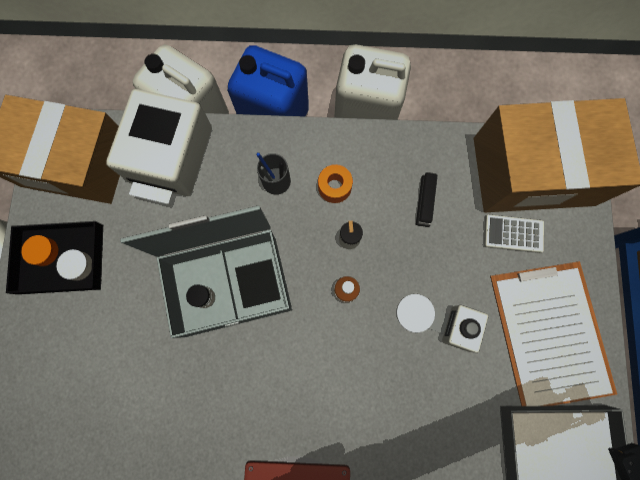

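View pics/scene0.png

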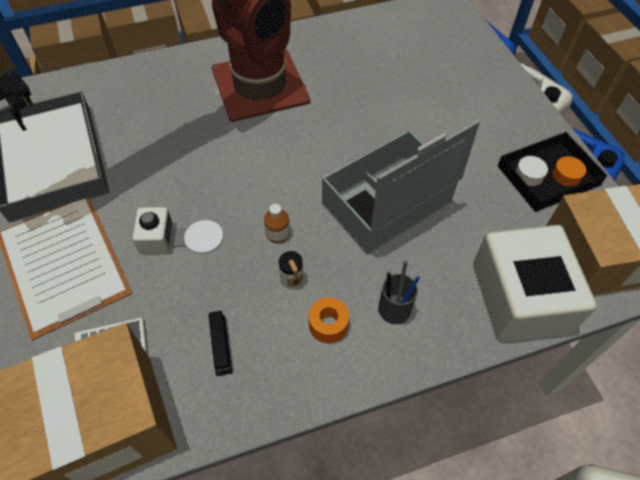

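Top view: jar at (350,233) with its strip pointing up and away from the robot, bottle (347,288), plate (416,313), scanner with button (469,327), pad in the right compartment (257,283), lid standing roughly upright. The scene view agrees (jar 291,268; plate 203,236).

```bash
cat > h.py <<'E'
from cell import *
import cv2,numpy as np
from scipy.spatial.transform import Rotation as R
def f(c): return 240/np.tan(np.radians(c["vfov"]/2))
def pts(c,d,v,u):
    z=d[v,u]; F=f(c)
    P=np.stack([(u-c["cx"])/F*z,-(v-c["cy"])/F*z,-z],-1)
    return P@c["T"][:3,:3].T+c["T"][:3,3]
def ray(c,u,v,z):  # pixel -> world at height z
    F=f(c); r=c["T"][:3,:3]@np.array([(u-c["cx"])/F,-(v-c["cy"])/F,-1]); o=c["T"][:3,3]
    return o+r*(z-o[2])/r[2]
def maskpts(cam,lab,d,i=0):
    r=regions_of(cam,lab)
    if not r: return None
    m=r[i]["mask"]&(d>0); v,u=np.nonzero(m)
    return r[i]["score"],pts(calibration(cam),d,v,u),m
E
python3 - <<'E'
from h import *
for cam in("top","scene"):
    p,d=grab_frame(cam)
    for l in("jar","station","scan_button","box","pad","lid","lid_tab","bottle","stored_jar","label_roll","pen_cup","stapler"):
        r=maskpts(cam,l,d)
        if r is None: print(cam,l,None);continue
        s,P,m=r; v,u=np.nonzero(m)
        zt=np.percentile(P[:,2],95); T=P[P[:,2]>zt-6]
        print(cam,l,round(s,2),len(P),"ext",u.min(),v.min(),u.max(),v.max(),"mean",P.mean(0).round(),"zq",np.percentile(P[:,2],[5,50,95]).round(),"topmid",((T.min(0)+T.max(0))/2).round(1))
        np.save(f"m_{cam}_{l}.npy",m)
    np.savez(f"{cam}1.npz",p=p,d=d)
E
```

```text
top jar 0.78 498 ext 339 221 361 248 mean [622. -98.  71.] zq [21. 79. 82.] topmid [627.4 -98.9  80.2]
top station 0.86 2918 ext 397 294 487 350 mean [ 437. -316.   35.] zq [ 3. 16. 80.] topmid [ 424.  -365.7   81.8]
top scan_button 0.51 141 ext 465 322 478 334 mean [ 423. -365.   86.] zq [81. 86. 89.] topmid [ 423.  -366.2   86.6]
top box 0.77 11338 ext 121 207 289 337 mean [528. 206.  86.] zq [  3.  48. 278.] topmid [584.8 204.2 286.8]
top pad None
top lid 0.77 3619 ext 120 206 270 256 mean [585. 207. 212.] zq [111. 222. 294.] topmid [586.1 205.1 294.9]
top lid_tab 0.69 3593 ext 120 206 269 256 mean [585. 208. 212.] zq [111. 221. 293.] topmid [586.1 204.8 294.4]
top bottle 0.91 494 ext 334 277 358 302 mean [497. -93.  76.] zq [ 50.  72. 101.] topmid [500.4 -95.3 100.3]
top stored_jar 0.56 546 ext 186 284 214 307 mean [470. 234.  65.] zq [21. 74. 77.] topmid [470.9 239.1  75.7]
top label_roll None
top pen_cup 0.81 1108 ext 257 152 290 193 mean [769.  88.  59.] zq [  2.  61. 135.] topmid [762.   85.9 144.8]
top stapler 0.83 805 ext 416 172 436 226 mean [ 724. -281.   34.] zq [ 8. 40.
[... 591 characters left out ...]
588.9 204.2 288. ]
scene lid_tab 0.67 5116 ext 372 122 478 231 mean [594. 198. 207.] zq [114. 211. 281.] topmid [589.9 202.  288.2]
scene bottle 0.79 798 ext 264 204 290 243 mean [515. -98.  58.] zq [ 9. 63. 99.] topmid [501.8 -96.   98. ]
scene stored_jar 0.17 2894 ext 133 208 222 253 mean [ 446. -325.   32.] zq [ 1. 22. 78.] topmid [ 425.7 -366.3   82.2]
scene label_roll 0.63 1490 ext 309 297 349 343 mean [764. -62.  39.] zq [ 4. 47. 51.] topmid [759.9 -60.8  50.1]
scene pen_cup 0.59 1720 ext 378 261 419 325 mean [772.  86.  60.] zq [  1.  61. 133.] topmid [765.3  85.8 144.6]
scene stapler 0.55 1088 ext 208 311 232 376 mean [ 740. -286.   34.] zq [ 8. 40. 44.] topmid [ 731.9 -287.    42.6]
```

```bash
cat > m.py <<'E'
from h import *
for cam in("top","scene"):
    z=np.load(f"{cam}1.npz"); p,d=z["p"],z["d"]; c=calibration(cam)
    v,u=np.mgrid[0:480,0:640]; P=pts(c,d,v.ravel(),u.ravel()).reshape(480,640,3); ok=d>0
    near=lambda x,y,r:(np.hypot(P[...,0]-x,P[...,1]-y)<r)
    # plate: bright & low
    g=p.min(2); X=P[...,:2]
    m=ok&near(460,-263,65)&(g>170)&(P[...,2]<20)
    m=cv2.morphologyEx(m.astype(np.uint8),cv2.MORPH_OPEN,np.ones((3,3)))
    vv,uu=np.nonzero(m); e=cv2.fitEllipse(cv2.findContours(m,0,1)[0][0]) if len(vv) else None
    cs=max(cv2.findContours(m,0,1)[0],key=len); e=cv2.fitEllipse(cs)
    pl=ray(c,e[0][0],e[0][1],6); print(cam,"plate",pl.round(1),"px",np.round(e[0],1),"z",np.median(P[vv,uu,2]).round(1))
    # block top rectangle
    m=ok&near(424,-366,70)&(P[...,2]>55)&(P[...,2]<75)&(g>150)
    q=X[m].astype(np.float32); print(" block", [np.round(a,1) for a in cv2.minAreaRect(q)])
    # jar strip
    m=ok&near(627,-99,32)&(P[...,2]>75); s=m&(p[...,0].astype(int)-p[...,2]>40)
    J=P[m]; S=P[s]; jc=(J.min(0)+J.max(0))/2; hub,r=cv2.minEnclosingCircle(J[:,:2].astype(np.float32)); print(" jar",jc.round(1),np.round(hub,1),round(r,1),"strip",S.mean(0).round(1),len(S),"deg",np.degrees(np.arctan2(*(S.mean(0)-np.r_[hub,0])[[1,0]])).round(1))
    # box rim / lid
    m=ok&near(495,190,190)&(P[...,2]>94)&(P[...,2]<104)
    q=X[m].astype(np.float32); print(" rim",[np.round(a,1) for a in cv2.minAreaRect(q)],cv2.boxPoints(cv2.minAreaRect(q)).round().tolist())
    L=P[np.load(f"m_{cam}_lid.npy")&ok]; L=L[(L[:,2]>120)]; L0=np.median(L,0); n=np.linalg.svd(L-L0,full_matrices=False)[2][2]; k=np.abs((L-L0)@n)<6;L=L[k]
    L0=L.mean(0);n=np.linalg.svd(L-L0,full_matrices=False)[2][2]; n*=np.sign(n[0]); print(" lid n",n.round(3),"pt",L0.round(1),"yaw",np.degrees(np.arctan2(n[1],n[0])).round(1),"zmax",np.percentile(L[:,2],99.5))
    m=ok&near(490,128,75)&(g<45)&(P[...,2]<20)&(P[...,2]>-5)
    m=cv2.morphologyEx(m.astype(np.uint8),cv2.MORPH_OPEN,np.ones((3,3)))>0
    q=X[m].astype(np.float32); print(" pad",m.sum(),[np.round(a,1) for a in cv2.minAreaRect(q)],P[m][:,2].mean().round(1))
E
python3 m.py
```

```text
top plate [ 454.5 -261.     6. ] px [415.6 312.7] z 5.7
 block [array([ 422.3, -366.5]), array([67.4, 86. ]), np.float64(74.5)]
 jar [628.  -99.8  79.7] [627.9 -99.5] 26.5 strip [639.8 -98.3  80.5] 48 deg 5.6
 rim [array([499.9, 180.8]), array([180.7, 260.8]), np.float64(16.4)] [[376.0, 280.0], [450.0, 30.0], [623.0, 81.0], [550.0, 331.0]]
 lid n [0.96  0.281 0.006] pt [584.6 204.9 222.6] yaw 16.3 zmax 299.7914043242249
 pad 1459 [array([509. , 116.4]), array([96.8, 88.4]), np.float64(16.4)] 8.7
scene plate [ 455.2 -262.     6. ] px [203.1 235.5] z 4.6
 block [array([ 424.2, -368.8]), array([68.3, 88.8]), np.float64(71.3)]
 jar [ 629.1 -100.9   80. ] [ 628.8 -100.7] 26.7 strip [640.7 -98.8  79.2] 69 deg 9.1
 rim [array([503.5, 180.9]), array([191.3, 264.1]), np.float64(16.5)] [[374.0, 280.0], [449.0, 27.0], [633.0, 81.0], [558.0, 335.0]]
 lid n [0.96  0.279 0.03 ] pt [594.5 198.5 213.4] yaw 16.2 zmax 297.9715878290176
 pad 489 [array([502.7, 128. ]), array([91.6, 57.2]), np.float64(15.9)] 7.5
```

```bash
cat >> h.py <<'E'
def plan(x,y,z,yaw,n,start=None):
    """yaw: world angle (deg) of tool y, tool down. prints n rows in tool axes; returns end"""
    if start is None:
        s=read_state(); start=(s["tool_pos"],R.from_quat(s["orientation"]))
    p,q=start; t=np.array([x,y,z],float); a=np.radians(yaw)
    Y=np.array([np.cos(a),np.sin(a),0]);Z=np.array([0,0,-1.]);Q=R.from_matrix(np.stack([np.cross(Y,Z),Y,Z],1))
    w=(q.inv()*Q).as_rotvec(); W=w/n
    print("n",n,"rot/row",W.round(3).tolist(),"dist/row",round(np.linalg.norm(t-p)/n,1))
    print([[round(float(v),3) for v in (q*R.from_rotvec(W*k)).inv().apply((t-p)/n)/1000] for k in range(n)])
    return t,Q
E
python3 - <<'E'
from h import *
import cell
print([k for k in dir(cell) if not k.startswith("_")],getattr(cell,"grasp_offset",None))
plan(628.3,-100.2,150,96.5,16)
E
```

```text
['MotionError', 'calibration', 'grab_frame', 'grasp_offset', 'hand_in', 'read_state', 'regions_of'] 18.700000000000003
n 16 rot/row [0.0, -0.0, -0.181] dist/row 40.5
[[0.035, -0.021, 0.003], [0.038, -0.014, 0.003], [0.04, -0.007, 0.003], [0.04, -0.0, 0.003], [0.04, 0.007, 0.003], [0.038, 0.014, 0.003], [0.035, 0.021, 0.003], [0.03, 0.027, 0.003], [0.025, 0.032, 0.003], [0.019, 0.036, 0.003], [0.012, 0.038, 0.003], [0.005, 0.04, 0.003], [-0.002, 0.04, 0.003], [-0.009, 0.039, 0.003], [-0.016, 0.037, 0.003], [-0.023, 0.033, 0.003]]
```

Request:
carry_out(offset=[[0.035,-0.021,0.003],[0.038,-0.014,0.003],[0.04,-0.007,0.003],[0.04,0,0.003],[0.04,0.007,0.003],[0.038,0.014,0.003],[0.035,0.021,0.003],[0.03,0.027,0.003]], rotation=[[0,0,-0.181],[0,0,-0.181],[0,0,-0.181],[0,0,-0.181],[0,0,-0.181],[0,0,-0.181],[0,0,-0.181],[0,0,-0.181]], hand=[1,1,1,1,1,1,1,1])

```text
t: 2.4
tool_pos: [431.0, -352.6, 170.7]
orientation: [0.616, 0.788, -0.0, 0.0]
force: [1.6, -0.7, -0.5]
grip_width: 87.3
grasp_force: 0.0
```

Request:
carry_out(offset=[[0.025,0.032,0.003],[0.019,0.036,0.003],[0.012,0.038,0.003],[0.005,0.04,0.003],[-0.002,0.04,0.003],[-0.009,0.039,0.003],[-0.016,0.037,0.003],[-0.023,0.033,0.003]], rotation=[[0,0,-0.181],[0,0,-0.181],[0,0,-0.181],[0,0,-0.181],[0,0,-0.181],[0,0,-0.181],[0,0,-0.181],[0,0,-0.181]], hand=[1,1,1,1,1,1,1,1])

```text
t: 3.4
tool_pos: [629.4, -99.1, 146.6]
orientation: [-0.06, 0.998, -0.0, 0.0]
force: [-0.0, 0.1, -0.3]
grip_width: 87.2
grasp_force: 0.0
```

Run:
```python
from h import *
s=read_state();print(s["t"],s["qpos"].round(2),s["tool_pos"],R.from_quat(s["orientation"]).as_matrix()[:,1:].T.round(3))
p,d=grab_frame("scene"); cv2.imwrite("pics/s1.png",p[150:400,150:450,::-1].repeat(2,0).repeat(2,1))
plan(628.3,-100.2,31,96.5,5)
```

```text
3.4 [ 0.58  0.41 -0.64  1.53  0.25  1.28  1.6 ] [629.41557614 -99.06908631 146.62107741] [[-0.12   0.993 -0.   ]
 [ 0.    -0.    -1.   ]]
n 5 rot/row [0.001, 0.0, 0.004] dist/row 23.1
[[0.001, -0.001, 0.023], [0.001, -0.001, 0.023], [0.001, -0.001, 0.023], [0.001, -0.001, 0.023], [0.001, -0.001, 0.023]]
```

Request:
carry_out(offset=[[0,-0.001,0.029],[0,0,0.029],[0,0,0.029],[0,0,0.028],[0,0,0],[0,0,0],[0,0,0],[0,0,0]], rotation=[[0,0,0],[0,0,0],[0,0,0],[0,0,0],[0,0,0],[0,0,0],[0,0,0],[0,0,0]], hand=[1,1,1,1,0.4,0.4,0.4,0.4], squeeze=15)

```text
t: 4.45
tool_pos: [629.4, -101.0, 32.6]
orientation: [-0.057, 0.998, -0.0, 0.001]
force: [-0.2, 1.1, -0.6]
grip_width: 55.0
grasp_force: 0.0
```

Run:
```python
from h import *
s=read_state();print(s["t"],s["tool_pos"],s["grip_width"],s["grasp_force"],s["force"])
```

```text
4.45 [ 629.41147535 -101.03586136   32.6199919 ] 54.95202814071377 0.0 [-0.24917804  1.0991584  -0.55901063]
```

Still closing; close fully.

Request:
carry_out(offset=[[0,0,0],[0,0,0],[0,0,0],[0,0,0],[0,0,-0.03],[0,0,-0.03],[0,0,-0.03]], rotation=[[0,0,0],[0,0,0],[0,0,0],[0,0,0],[0,0,0],[0,0,0],[0,0,0]], hand=[0.4,0.4,0.4,0.4,0.4,0.4,0.4], squeeze=20)

```text
t: 5.32
tool_pos: [628.3, -101.0, 122.0]
orientation: [-0.058, 0.998, 0.0, -0.001]
force: [-0.5, 0.3, -1.6]
grip_width: 51.2
grasp_force: 20.0
```

Run:
```python
from h import *
s=read_state();print(s["t"],s["tool_pos"],s["grip_width"],s["grasp_force"],s["force"],s["qpos"].round(2))
c=calibration("top"); p,d=grab_frame("top"); v,u=np.nonzero(d>0)
cv2.imwrite("pics/t2.png",cv2.resize(p[200:360,280:500,::-1],None,fx=3,fy=3))
plan(454.8,-261.5,125,-17,14)
```

```text
5.325 [ 628.3268916  -100.9588087   121.97334014] 51.238717841030464 19.999599775183015 [-0.51681192  0.30317402 -1.63050904] [ 0.58  0.43 -0.64  1.56  0.26  1.24  1.58]
n 14 rot/row [0.0, 0.0, 0.142] dist/row 17.0
[[0.014, -0.01, 0.0], [0.012, -0.012, 0.0], [0.01, -0.013, 0.0], [0.008, -0.015, 0.0], [0.006, -0.016, 0.0], [0.004, -0.017, 0.0], [0.002, -0.017, 0.0], [-0.001, -0.017, 0.0], [-0.003, -0.017, 0.0], [-0.005, -0.016, 0.0], [-0.008, -0.015, 0.0], [-0.01, -0.014, 0.0], [-0.012, -0.012, 0.0], [-0.013, -0.011, 0.0]]
```

View pics/t2.png

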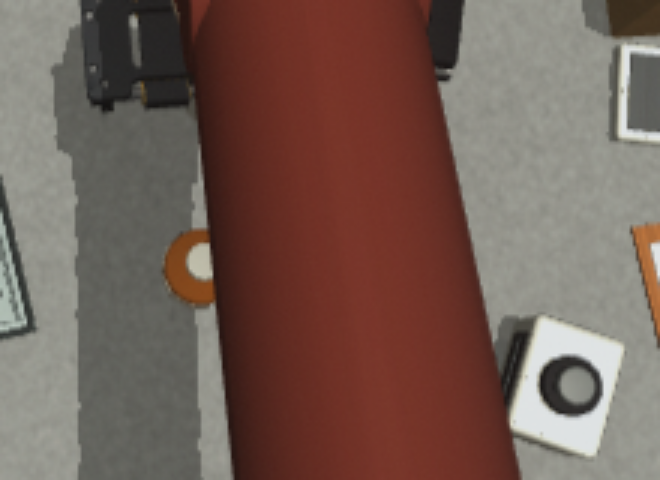

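Request:
carry_out(offset=[[0.014,-0.01,-0.001],[0.012,-0.012,-0.001],[0.01,-0.013,-0.001],[0.008,-0.015,0],[0.006,-0.016,0],[0.004,-0.017,0],[0.002,-0.017,0],[-0.001,-0.017,0]], rotation=[[0,0,0.142],[0,0,0.142],[0,0,0.142],[0,0,0.142],[0,0,0.142],[0,0,0.142],[0,0,0.142],[0,0,0.142]], hand=[0.4,0.4,0.4,0.4,0.4,0.4,0.4,0.4])

```text
t: 6.38
tool_pos: [528.0, -193.9, 124.0]
orientation: [0.491, 0.871, -0.0, -0.0]
force: [1.2, 0.5, -2.1]
grip_width: 51.8
grasp_force: 20.0
```

Request:
carry_out(offset=[[-0.003,-0.017,0],[-0.005,-0.016,0],[-0.008,-0.015,0],[-0.01,-0.014,0],[-0.012,-0.012,0],[-0.013,-0.011,0],[0,0,0]], rotation=[[0,0,0.142],[0,0,0.142],[0,0,0.142],[0,0,0.142],[0,0,0.142],[0,0,0.142],[0,0,0]], hand=[0.4,0.4,0.4,0.4,0.4,0.4,0.4])

```text
t: 7.25
tool_pos: [451.9, -263.0, 124.1]
orientation: [0.806, 0.592, -0.0, -0.0]
force: [0.9, 0.6, -1.5]
grip_width: 51.3
grasp_force: 20.0
```

Run:
```python
from h import *
s=read_state();print(s["t"],s["tool_pos"],s["grip_width"],s["grasp_force"],s["force"],s["qpos"].round(2))
plan(454.8,-261.5,39.5,-17,6)
p,d=grab_frame("scene"); cv2.imwrite("pics/s2.png",cv2.resize(p[130:330,80:340,::-1],None,fx=3,fy=3))
```

```text
7.25 [ 451.94910986 -262.96251593  124.0660463 ] 51.29212602900924 20.000502275652252 [ 0.88437361  0.64996147 -1.4859957 ] [ 0.71  0.15 -0.3   1.85  0.05  1.15  0.1 ]
n 6 rot/row [-0.0, 0.0, -0.001] dist/row 14.1
[[0.0, 0.0, 0.014], [0.0, 0.0, 0.014], [0.0, 0.0, 0.014], [0.0, 0.0, 0.014], [0.0, 0.0, 0.014], [0.0, 0.0, 0.014]]
```

View pics/s2.png

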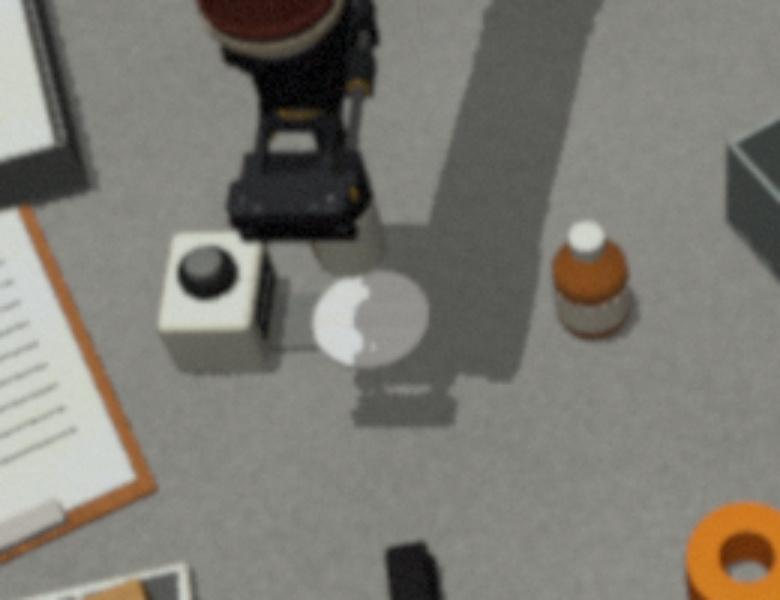

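Request:
carry_out(offset=[[0.002,0.002,0.02],[0,0,0.02],[0,0,0.02],[0,0,0.015],[0,0,0.006],[0,0,0.003],[0,0,0]], rotation=[[0,0,0],[0,0,0],[0,0,0],[0,0,0],[0,0,0],[0,0,0],[0,0,0]], hand=[0.4,0.4,0.4,0.4,0.4,0.4,0.4])

```text
t: 8.18
tool_pos: [455.9, -260.9, 40.9]
orientation: [0.805, 0.593, 0.0, 0.0]
force: [-0.7, -0.9, -1.1]
grip_width: 51.8
grasp_force: 20.0
```

Request:
carry_out(offset=[[0,0,0.0015],[0,0,0.001],[0,0,0],[0,0,0],[0,0,0],[0,0,0],[0,0,0],[0,0,0]], rotation=[[0,0,0],[0,0,0],[0,0,0],[0,0,0],[0,0,0],[0,0,0],[0,0,0],[0,0,0]], hand=[0.4,0.4,0.4,0.7,0.9,0.9,0.9,0.9])

```text
t: 9.18
tool_pos: [455.6, -260.8, 38.0]
orientation: [0.805, 0.593, 0.0, -0.0]
force: [-0.3, -0.3, 0.5]
grip_width: 78.0
grasp_force: 0.0
```

Request:
carry_out(offset=[[0,0,0],[0,0,-0.02],[0,0,-0.03],[0,0,-0.04],[0,0,-0.04]], rotation=[[0,0,0],[0,0,0],[0,0,0],[0,0,0],[0,0,0]], hand=[0.9,0.9,0.9,0,0])

```text
t: 9.8
tool_pos: [455.4, -260.7, 169.2]
orientation: [0.805, 0.593, -0.0, -0.0]
force: [0.7, -0.5, -0.4]
grip_width: 65.5
grasp_force: 0.0
```

Run:
```python
from h import *
s=read_state();print(s["t"],s["tool_pos"],s["grip_width"],s["force"],s["qpos"].round(2))
plan(423.5,-366,120,-17,6)
```

```text
9.8 [ 455.40507719 -260.67835917  169.21948023] 65.52131238836834 [ 0.69801613 -0.54553751 -0.37130586] [ 0.71  0.11 -0.3   1.79  0.03  1.24  0.1 ]
n 6 rot/row [-0.0, -0.0, -0.001] dist/row 20.1
[[-0.018, 0.0, 0.008], [-0.018, 0.0, 0.008], [-0.018, 0.0, 0.008], [-0.018, 0.0, 0.008], [-0.018, 0.0, 0.008], [-0.018, 0.0, 0.008]]
```

Go above the button with the fingers closing, then check the jar.

Request:
carry_out(offset=[[-0.018,0,0],[-0.018,0,0],[-0.018,0,0],[-0.018,0,0.005],[-0.018,0,0.022],[-0.019,0,0.022],[0,0,0]], rotation=[[0,0,0],[0,0,0],[0,0,0],[0,0,0],[0,0,0],[0,0,0],[0,0,0]], hand=[0,0,0,0,0,0,0])

```text
t: 10.68
tool_pos: [420.8, -365.7, 116.6]
orientation: [0.806, 0.591, -0.001, -0.002]
force: [0.1, 0.5, 0.6]
grip_width: 1.9
grasp_force: 0.0
```

Run:
```python
from h import *
s=read_state();print(s["t"],s["tool_pos"],s["grip_width"],s["force"],s["qpos"].round(2))
p,d=grab_frame("scene"); cv2.imwrite("pics/s3.png",cv2.resize(p[130:330,80:340,::-1],None,fx=3,fy=3))
c=calibration("scene");v,u=np.mgrid[0:480,0:640];P=pts(c,d,v.ravel(),u.ravel()).reshape(480,640,3)
m=(np.hypot(P[...,0]-455,P[...,1]+261)<32)&(P[...,2]>81)&(P[...,2]<92)
J=P[m];hub,r=cv2.minEnclosingCircle(J[:,:2].astype(np.float32));q=m&(p[...,0].astype(int)-p[...,2]>40);S=P[q].mean(0)
print("jar",hub,r,np.median(J[:,2]),q.sum(),S,np.degrees(np.arctan2(S[1]-hub[1],S[0]-hub[0])))
```

```text
10.675 [ 420.7774624  -365.70944112  116.55856091] 1.89273560329081 [0.12395774 0.50907253 0.56663578] [ 0.82  0.22 -0.21  1.78  0.05  1.15  0.29]
jar (459.19525146484375, -259.2792053222656) 26.927669525146484 84.62241146708811 43 [ 451.73390995 -271.24604628   85.17064658] -121.94359512855249
```

View pics/s3.png

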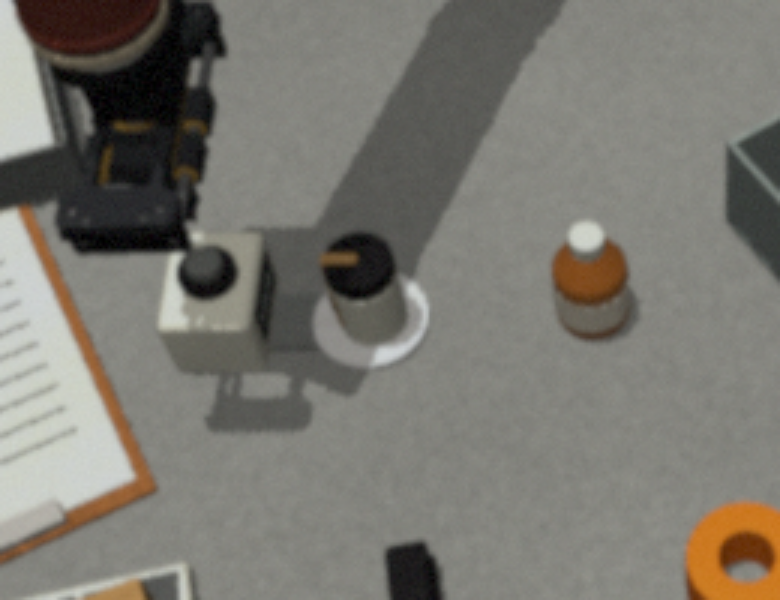

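The jar stands upright on the plate, its strip (crop 322–360, 259) pointing to the scanner. I check the yaw more precisely with the strip's own axis.

```bash
cat > yaw.py <<'E'
from h import *
import sys
def strip(cam,p,x,y,z):
    c=calibration(cam); sub=[]; H=p.astype(int)
    v,u=np.mgrid[0:480,0:640]
    W=np.array([ray(c,a,b,z) for a,b in zip(u.ravel(),v.ravel())]).reshape(480,640,3)
    n=np.hypot(W[...,0]-x,W[...,1]-y)<30
    s=n&(H[...,0]-H[...,2]>35); S=W[s][:,:2]; m=S.mean(0); w=np.clip((H[...,0]-H[...,2])[s],0,120)
    m=np.average(S,0,w); e,V=np.linalg.eigh(np.cov((S-m).T,aweights=w)); a=np.degrees(np.arctan2(V[1,1],V[0,1]))
    k=n&(H.max(2)<60); K=W[k][:,:2]; hub,r=cv2.minEnclosingCircle(K.astype(np.float32))
    print(cam,"strip axis",a.round(1),"(mod180) mean",m.round(1),np.sqrt(e).round(1),len(S),"capdark bbox mid",((K.min(0)+K.max(0))/2).round(1),hub,r)
z=np.load("scene1.npz"); strip("scene",z["p"],628,-100,80)
z=np.load("top1.npz"); strip("top",z["p"],628,-100,80)
for cam in("scene","top"):
    p,d=grab_frame(cam); strip(cam,p,456,-261,86)
E
python3 yaw.py
```

```text
scene strip axis -174.8 (mod180) mean [640.8 -99.1] [3.1 8.7] 77 capdark bbox mid [ 630.6 -102.1] (630.9815673828125, -101.34339904785156) 27.315065383911133
top strip axis -175.3 (mod180) mean [640.5 -98.4] [2.6 8. ] 54 capdark bbox mid [624.3 -99.7] (624.480224609375, -98.8336410522461) 26.939096450805664
scene strip axis 72.7 (mod180) mean [ 452.2 -271.6] [2.9 7.3] 46 capdark bbox mid [ 459.4 -259.3] (460.032958984375, -259.9275817871094) 27.445049285888672
top strip axis 70.1 (mod180) mean [ 453.2 -271.3] [2.6 7.6] 55 capdark bbox mid [ 456.9 -257.5] (455.7586364746094, -256.5000915527344) 26.4799747467041
```

Request:
carry_out(offset=[[0,0.0025,0.015],[0,0,0.01],[0,0,0.006],[0,0,0.004],[0,0,0.003],[0,0,0],[0,0,0]], rotation=[[0,0,0],[0,0,0],[0,0,0],[0,0,0],[0,0,0],[0,0,0],[0,0,0]], hand=[0,0,0,0,0,0,0])

```text
t: 11.7
tool_pos: [425.7, -365.7, 81.3]
orientation: [0.805, 0.593, 0.0, 0.0]
force: [0.3, 0.0, -0.9]
grip_width: 0.2
grasp_force: 0.0
```

Request:
carry_out(offset=[[0,0,0.002],[0,0,0.002],[0,0,0]], rotation=[[0,0,0],[0,0,0],[0,0,0]], hand=[0,0,0])

```text
t: 12.08
tool_pos: [425.4, -365.5, 76.8]
orientation: [0.805, 0.593, -0.0, -0.0]
force: [-0.8, -0.3, -0.2]
grip_width: 0.5
grasp_force: 0.0
```

Run:
```python
from h import *
s=read_state();print(s["t"],s["tool_pos"],s["force"])
p,d=grab_frame("scene"); cv2.imwrite("pics/s4.png",cv2.resize(p[170:270,100:240,::-1],None,fx=5,fy=5))
```

```text
12.075 [ 425.44727934 -365.5253123    76.84315116] [-0.79624752 -0.27889772 -0.15969469]
```

View pics/s4.png

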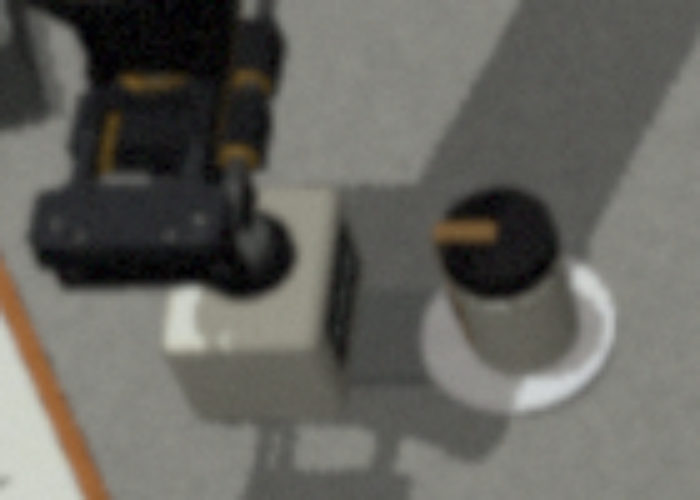

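Run:
```python
from h import *
s=read_state();print(s["t"],s["tool_pos"],s["force"],s["ft_torque"],s["effort"].round(1))
for cam in("scene","top"):
    p,d=grab_frame(cam);c=calibration(cam);v,u=np.mgrid[0:480,0:640];P=pts(c,d,v.ravel(),u.ravel()).reshape(480,640,3)
    m=(np.hypot(P[...,0]-424,P[...,1]+366)<13)&(P[...,2]>60)&(P[...,2]<130)
    print(cam,m.sum(),np.histogram(P[m][:,2],bins=range(60,131,5))[0], P[m&(P[...,2]<95)].mean(0).round(1))
    F=f(c)
    for q in([*s["tool_pos"]],[424,-366,87],[424,-366,150]):
        w=np.linalg.inv(c["T"])@np.r_[q,1]; print(" px",(c["cx"]+F*w[0]/-w[2]).round(1),(c["cy"]-F*w[1]/-w[2]).round(1))
    cv2.imwrite(f"pics/{cam}5.png",cv2.resize(p[180:360,60:340,::-1] if cam=="scene" else p[270:390,390:550,::-1],None,fx=2 if cam=="scene" else 4,fy=2 if cam=="scene" else 4))
```

```text
12.125 [ 425.51151584 -365.58995052   76.95400093] [-0.09428999  0.48278073  0.66519619] [-0.01802747 -0.04991445 -0.01819511] [  0.  -55.6  -1.6 -36.2  -0.    0.   -0. ]
scene 60 [ 0  0  0  6 13 26  0  0  2  4  5  2  2  0] [ 428.1 -359.9   84.4]
 px 148.8 219.8
 px 147.4 216.7
 px 139.9 199.4
top 6 [0 0 0 1 5 0 0 0 0 0 0 0 0 0] [ 426.3 -354.7   81.7]
 px 470.3 326.8
 px 472.0 327.5
 px 482.3 327.2
```

View pics/top5.png

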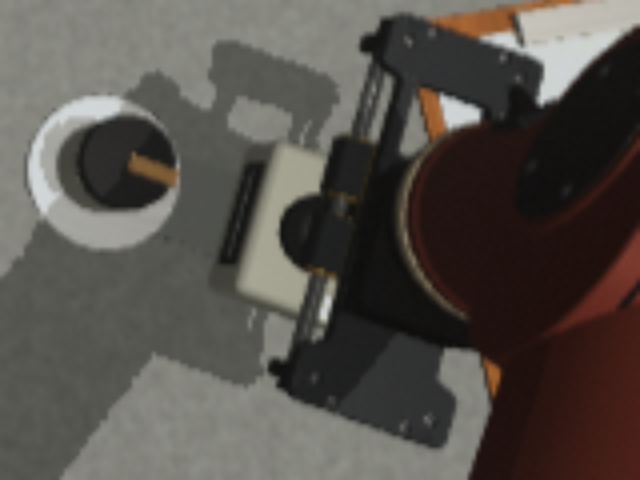

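Run:
```python
from h import *
c=calibration("scene");v,u=np.mgrid[0:480,0:640]
A=pts(c,np.load("scene1.npz")["d"],v.ravel(),u.ravel()).reshape(480,640,3)
p,d=grab_frame("scene");P=pts(c,d,v.ravel(),u.ravel()).reshape(480,640,3)
for r in range(212,230): print(r,"a",A[r,138:162:2,2].round().astype(int),"n",P[r,138:162:2,2].round().astype(int))
a=np.load("scene1.npz")["p"]
cv2.imwrite("pics/cmp.png",np.hstack([cv2.resize(q[190:250,115:175,::-1],None,fx=6.5,fy=6.5,interpolation=0) for q in(a,p)]))
```

```text
212 a [64 64 60 61 64 80 78 74 64 64 63 63] n [218 215 218 217 208 118 105  76  65  62  64  62]
213 a [64 65 59 67 87 87 87 75 70 61 63 63] n [212 220 215 216 209 115 103  76  74  65  61  61]
214 a [61 64 65 84 88 86 87 85 76 79 62 65] n [216 215 218 216 207 112 106  86  74  77  64  68]
215 a [66 63 73 87 85 84 89 85 79 77 63 65] n [215 214 214 220 187 109 106  90  73  77  63  66]
216 a [62 63 86 89 87 86 83 87 76 78 62 64] n [217 218 214 218 202  84  83  87  74  73  64  65]
217 a [70 72 81 85 86 83 85 93 78 76 75 64] n [215 215 217 215 203  86  89  83  80  77  73  65]
218 a [65 79 86 84 83 87 86 85 80 79 71 68] n [217 218 219 211 204  87  82  85  80  72  74  63]
219 a [64 78 85 88 87 86 88 86 79 73 74 63] n [214 218 215 209 202  83  85  84  80  77  78  62]
220 a [66 71 85 84 86 86 84 82 72 79 75 63] n [212 212 211 207 197 187  86  88  78  78  72  60]
221 a [62 80 79 86 86 87 86 80 77 76 74 62] n [208 209 207 207 202 186  84  81  75  77  72  67]
222 a [65 77 74 84 82 87 83 78 74 75 68 61] n [205 200 204 198 201 190  85  79  77  73  73  67]
223 a [62 78 75 77 83 80 79 76 74 74 70 63] n [197 200 196 199 200 189  82  75  75  75  65  64]
224 a [65 78 75 76 78 75 74 75 73 73 70 66] n [187 184 187 187 187 185  74  69  77  69  67  69]
225 a [62 75 76 76 73 75 79 76 76 72 63 63] n [185 185 185 180 183 184  75  78  78  70  63  63]
226 a [63 67 75 73 74 77 78 73 72 67 63 62] n [177 177 179 179 178 178  76  72  73  68  65  64]
227 a [64 65 72 80 74 75 73 76 69 66 66 62] n [175 175 178 176 177 173  77  72  69  67  65  65]
228 a [62 62 68 72 73 72 75 70 62 65 62 62] n [67 60 63 72 73 71 73 70 68 64 61 64]
229 a [64 62 63 67 74 70 66 68 63 64 68 66] n [61 60 63 64 69 73 66 70 65 67 62 65]
```

View pics/cmp.png

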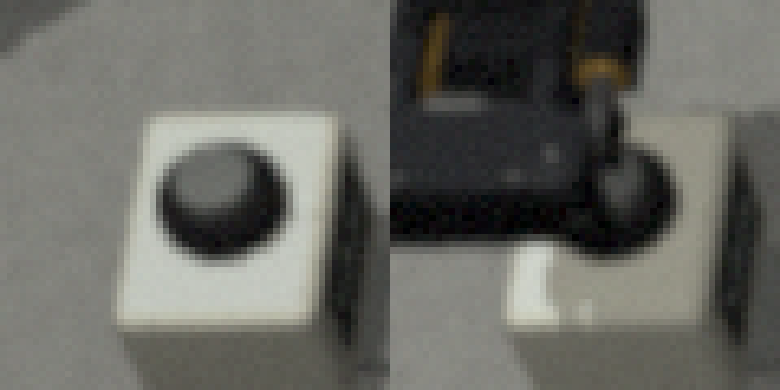

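Run:
```python
from h import *
c=calibration("scene");v,u=np.mgrid[0:480,0:640]
p,d=grab_frame("scene");P=pts(c,d,v.ravel(),u.ravel()).reshape(480,640,3)
for r in range(203,218,2): print(r,[P[r,k].round().astype(int).tolist() for k in(146,147,148,149,150,151)])
c=calibration("top");p,d=grab_frame("top");P=pts(c,d,v.ravel(),u.ravel()).reshape(480,640,3)
m=(np.hypot(P[...,0]-424,P[...,1]+366)<60)&(P[...,2]>92)&(P[...,2]<165);print(m.sum(),P[m].round().astype(int)[:30].tolist())
print(read_state()["tool_pos"],read_state()["orientation"])
```

```text
203 [[473, -350, 193], [473, -349, 192], [473, -347, 191], [468, -346, 185], [471, -343, 187], [467, -342, 182]]
205 [[474, -352, 189], [474, -350, 188], [475, -348, 188], [423, -353, 123], [321, -365, -2], [322, -363, -2]]
207 [[482, -352, 192], [480, -351, 188], [480, -349, 187], [425, -355, 119], [423, -353, 115], [328, -364, -2]]
209 [[488, -353, 193], [487, -351, 191], [482, -350, 184], [429, -356, 118], [424, -355, 110], [422, -353, 108]]
211 [[507, -352, 211], [492, -352, 191], [438, -358, 123], [433, -357, 116], [427, -356, 108], [394, -358, 65]]
213 [[509, -353, 208], [494, -353, 187], [437, -360, 115], [439, -358, 116], [429, -357, 103], [412, -357, 82]]
215 [[499, -356, 188], [497, -354, 185], [436, -362, 108], [437, -360, 108], [437, -358, 106], [419, -358, 83]]
217 [[516, -355, 204], [422, -367, 84], [424, -365, 85], [426, -363, 87], [424, -361, 84], [425, -359, 84]]
11 [[438, -358, 143], [437, -357, 109], [437, -356, 118], [436, -357, 145], [436, -357, 153], [436, -357, 158], [434, -357, 146], [434, -357, 152], [432, -358, 141], [432, -358, 148], [430, -356, 153]]
[ 425.5800792  -365.65402249   77.10411599] [8.05449414e-01 5.92664525e-01 2.14849204e-05 2.54524647e-05]
```

The button is still up: the depth readings show the finger end at about z=104, while the state says 77. The state's height is therefore about 26 mm low, so I lower by force instead.

Request:
carry_out(offset=[[0,0,0.006],[0,0,0.004],[0,0,0.003],[0,0,0]], rotation=[[0,0,0],[0,0,0],[0,0,0],[0,0,0]], hand=[0,0,0,0])

```text
t: 12.88
tool_pos: [425.4, -365.5, 63.7]
orientation: [0.805, 0.593, -0.0, -0.0]
force: [-0.0, -0.7, 0.4]
grip_width: 0.1
grasp_force: 0.0
```

Request:
carry_out(offset=[[0,0,0.002],[0,0,0.002],[0,0,0]], rotation=[[0,0,0],[0,0,0],[0,0,0]], hand=[0,0,0])

```text
t: 13.25
tool_pos: [425.5, -365.5, 59.9]
orientation: [0.805, 0.593, -0.0, -0.0]
force: [-0.7, 0.3, -0.4]
grip_width: 0.7
grasp_force: 0.0
```

Request:
carry_out(offset=[[0,0,0.002],[0,0,0.001],[0,0,0]], rotation=[[0,0,0],[0,0,0],[0,0,0]], hand=[0,0,0])

```text
t: 13.62
tool_pos: [425.7, -365.7, 57.2]
orientation: [0.805, 0.593, 0.0, 0.0]
force: [0.4, 0.2, 1.6]
grip_width: 0.3
grasp_force: 1.0
```

Request:
carry_out(offset=[[0,0,0.002],[0,0,0]], rotation=[[0,0,0],[0,0,0]], hand=[0,0])

```text
t: 13.88
tool_pos: [425.7, -365.7, 55.1]
orientation: [0.805, 0.593, 0.0, 0.0]
force: [-1.2, 0.0, 2.8]
grip_width: 0.6
grasp_force: 1.5
```

```bash
cat > fing.py <<'E'
from h import *
c=calibration("scene");v,u=np.mgrid[0:480,0:640]
p,d=grab_frame("scene");P=pts(c,d,v.ravel(),u.ravel()).reshape(480,640,3)
for r in range(207,226,2): print(r,[P[r,k].round().astype(int).tolist() for k in(147,148,149,150,151)])
s=read_state();print(s["t"],s["tool_pos"],s["force"],s["qpos"].round(3))
E
python3 fing.py
```

```text
207 [[466, -353, 171], [468, -351, 173], [465, -349, 169], [464, -347, 167], [467, -345, 169]]
209 [[464, -354, 163], [471, -352, 171], [472, -350, 171], [474, -348, 172], [469, -346, 165]]
211 [[463, -356, 155], [476, -353, 170], [474, -351, 168], [473, -349, 166], [475, -347, 167]]
213 [[442, -361, 123], [481, -353, 171], [480, -352, 168], [482, -349, 171], [479, -348, 166]]
215 [[503, -353, 192], [485, -354, 169], [485, -352, 169], [486, -351, 169], [430, -357, 97]]
217 [[509, -354, 194], [509, -352, 194], [490, -353, 169], [491, -351, 169], [1222, -244, 1103]]
219 [[513, -355, 193], [510, -354, 189], [506, -352, 183], [495, -352, 167], [436, -359, 92]]
221 [[520, -355, 196], [514, -355, 187], [499, -355, 168], [436, -363, 85], [437, -361, 85]]
223 [[522, -357, 193], [516, -356, 184], [515, -354, 182], [432, -365, 73], [434, -363, 75]]
225 [[525, -358, 190], [520, -357, 184], [515, -356, 175], [515, -354, 175], [442, -363, 78]]
13.925 [ 425.65060094 -365.68805141   55.13888533] [-0.51032992  0.15277443  3.44771871] [ 0.815  0.282 -0.214  1.836  0.069  1.03   0.272]
```

Contact came at reading z≈58 (button top 87 mm, so the bias is about 29 mm). Press on to the stop.

Request:
carry_out(offset=[[0,0,0.002],[0,0,0.001],[0,0,0]], rotation=[[0,0,0],[0,0,0],[0,0,0]], hand=[0,0,0])

```text
t: 14.3
tool_pos: [425.8, -365.7, 53.3]
orientation: [0.805, 0.593, 0.0, 0.0]
force: [-3.3, 3.0, 14.1]
grip_width: 0.5
grasp_force: 7.5
```

Request:
carry_out(offset=[[0,0,0.001],[0,0,0]], rotation=[[0,0,0],[0,0,0]], hand=[0,0])

```text
t: 14.55
tool_pos: [425.8, -365.8, 53.1]
orientation: [0.805, 0.593, -0.0, 0.0]
force: [-6.9, 5.6, 23.0]
grip_width: 0.3
grasp_force: 11.4
```

Button bottomed out (23 N). Lift and return to the jar.

Request:
carry_out(offset=[[0,0,-0.03],[0,0,-0.04],[0.02,0,-0.04],[0.025,0,0],[0.025,0,0],[0.025,0,0],[0.014,0,0],[0,0,0]], rotation=[[0,0,0],[0,0,0],[0,0,0],[0,0,0],[0,0,0],[0,0,0],[0,0,0],[0,0,0]], hand=[0,0,0.9,0.9,0.9,0.9,0.9,0.9])

```text
t: 15.55
tool_pos: [458.2, -260.9, 160.9]
orientation: [0.805, 0.593, -0.0, -0.0]
force: [0.2, -0.6, -0.4]
grip_width: 52.8
grasp_force: 0.0
```

Run:
```python
from h import *
s=read_state();print(s["t"],s["tool_pos"],s["grip_width"],s["force"],s["qpos"].round(2))
plan(456,-260.5,40,-17,4)
p,d=grab_frame("scene");c=calibration("scene");v,u=np.nonzero(d>0);P=pts(c,d,v,u)
b=P[(np.abs(P[:,0]-456)<110)&(np.abs(P[:,1]+261)<60)&(P[:,2]>100)];print(np.histogram(b[:,2],bins=range(100,330,10)))
```

```text
15.55 [ 458.16917768 -260.92690499  160.88725979] 52.754697288980786 [ 0.15085578 -0.55470223 -0.41295999] [ 0.71  0.12 -0.3   1.79  0.04  1.23  0.1 ]
n 4 rot/row [-0.0, -0.0, -0.001] dist/row 30.2
[[-0.0, -0.001, 0.03], [-0.0, -0.001, 0.03], [-0.0, -0.001, 0.03], [-0.0, -0.001, 0.03]]
(array([  0,   0,   0,   0,   0,   0,   0,   0,   1,   1,   0,  14,  20,
         8,   0,  32, 189, 298, 382, 652, 611, 109]), array([100, 110, 120, 130, 140, 150, 160, 170, 180, 190, 200, 210, 220,
       230, 240, 250, 260, 270, 280, 290, 300, 310, 320]))
```

Request:
carry_out(offset=[[0,-0.002,0.02],[0,0,0.02],[0,0,0.02],[0,0,0.02],[0,0,0.02],[0,0,0.02],[0,0,0.018],[0,0,0]], rotation=[[0,0,0],[0,0,0],[0,0,0],[0,0,0],[0,0,0],[0,0,0],[0,0,0],[0,0,0]], hand=[0.9,0.9,0.9,0.9,0.9,0.9,0.9,0.9])

```text
t: 16.6
tool_pos: [454.8, -261.1, 21.7]
orientation: [0.806, 0.592, -0.001, -0.001]
force: [-0.4, 0.3, -0.4]
grip_width: 78.5
grasp_force: 0.0
```

Request:
carry_out(offset=[[0,0,0],[0,0,0],[0,0,0],[0,0,0],[0,0,0],[0,0,0]], rotation=[[0,0,0],[0,0,0],[0,0,0],[0,0,0],[0,0,0],[0,0,0]], hand=[0.4,0.4,0.4,0.4,0.4,0.4])

```text
t: 17.35
tool_pos: [456.5, -261.1, 23.5]
orientation: [0.805, 0.593, 0.0, 0.0]
force: [-0.7, 0.7, 5.6]
grip_width: 51.7
grasp_force: 20.0
```

Request:
carry_out(offset=[[0,0,-0.01],[0,0,-0.02],[0,0,-0.03],[0,0,-0.04],[0,0,-0.03],[0,0,0]], rotation=[[0,0,0],[0,0,0],[0,0,0],[0,0,0],[0,0,0],[0,0,0]], hand=[0.4,0.4,0.4,0.4,0.4,0.4])

```text
t: 18.1
tool_pos: [457.2, -261.5, 155.6]
orientation: [0.805, 0.593, 0.001, 0.002]
force: [0.4, 0.4, -2.3]
grip_width: 51.6
grasp_force: 20.0
```

Run:
```python
from h import *
s=read_state();print(s["t"],s["tool_pos"],s["grip_width"],s["grasp_force"],s["force"],s["qpos"].round(2))
plan(508,117,155,-73.6,16)
```

```text
18.1 [ 457.23645052 -261.51432925  155.60328542] 51.57737375905871 19.99987531453371 [ 0.39017275  0.43057814 -2.26809044] [ 0.71  0.12 -0.3   1.81  0.04  1.21  0.1 ]
n 16 rot/row [0.0, -0.0, 0.061] dist/row 23.9
[[0.024, -0.004, 0.0], [0.023, -0.005, 0.0], [0.023, -0.007, 0.0], [0.022, -0.008, 0.0], [0.022, -0.01, 0.0], [0.021, -0.011, 0.0], [0.021, -0.012, 0.0], [0.02, -0.013, 0.0], [0.019, -0.015, 0.0], [0.018, -0.016, 0.0], [0.017, -0.017, 0.0], [0.016, -0.018, 0.0], [0.015, -0.019, 0.0], [0.014, -0.02, 0.0], [0.012, -0.02, 0.0], [0.011, -0.021, 0.0]]
```

Request:
carry_out(offset=[[0.024,-0.004,0],[0.023,-0.005,0],[0.023,-0.007,0],[0.022,-0.008,0],[0.022,-0.01,0],[0.021,-0.011,0],[0.021,-0.012,0],[0.02,-0.013,0]], rotation=[[0,0,0.061],[0,0,0.061],[0,0,0.061],[0,0,0.061],[0,0,0.061],[0,0,0.061],[0,0,0.061],[0,0,0.061]], hand=[0.4,0.4,0.4,0.4,0.4,0.4,0.4,0.4])

```text
t: 19.1
tool_pos: [481.3, -70.6, 151.8]
orientation: [0.925, 0.38, -0.001, -0.001]
force: [0.4, -0.3, -2.3]
grip_width: 51.3
grasp_force: 20.0
```

Request:
carry_out(offset=[[0.019,-0.015,0],[0.018,-0.016,0],[0.017,-0.017,0],[0.016,-0.018,0],[0.015,-0.019,0],[0.014,-0.02,0],[0.012,-0.02,0],[0.011,-0.021,0]], rotation=[[0,0,0.061],[0,0,0.061],[0,0,0.061],[0,0,0.061],[0,0,0.061],[0,0,0.061],[0,0,0.061],[0,0,0.061]], hand=[0.4,0.4,0.4,0.4,0.4,0.4,0.4,0.4])

```text
t: 20.1
tool_pos: [505.8, 119.4, 151.7]
orientation: [0.989, 0.145, -0.001, -0.0]
force: [0.4, -0.4, -0.8]
grip_width: 51.3
grasp_force: 20.0
```

Run:
```python
from h import *
s=read_state();print(s["t"],s["tool_pos"],s["grip_width"],s["grasp_force"],s["force"],s["qpos"].round(2))
plan(508,117,34,-73.6,6)
p,d=grab_frame("scene");q,_=grab_frame("top"); cv2.imwrite("pics/s6.png",np.hstack([cv2.resize(p[90:270,280:500,::-1],(400,327)),cv2.resize(q[190:370,130:350,::-1],(400,327))]))
```

```text
20.1 [505.75151753 119.44139181 151.74435515] 51.29562924786799 19.997787144966424 [ 0.36695774 -0.41256623 -0.83265133] [ 0.23  0.14 -0.59  1.81  0.09  1.22 -1.67]
n 6 rot/row [-0.0, 0.0, 0.001] dist/row 19.6
[[0.0, 0.001, 0.02], [0.0, 0.001, 0.02], [0.0, 0.001, 0.02], [0.0, 0.001, 0.02], [0.0, 0.0, 0.02], [0.0, 0.0, 0.02]]
```

View pics/s6.png

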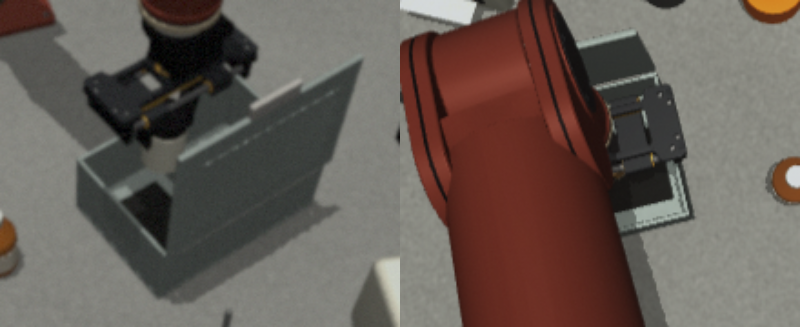

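Request:
carry_out(offset=[[0,0.002,0.02],[0,0,0.025],[0,0,0.025],[0,0,0.025],[0,0,0.017],[0,0,0.008],[0,0,0]], rotation=[[0,0,0],[0,0,0],[0,0,0],[0,0,0],[0,0,0],[0,0,0],[0,0,0]], hand=[0.4,0.4,0.4,0.4,0.4,0.4,0.4])

```text
t: 21.08
tool_pos: [507.1, 116.9, 32.9]
orientation: [0.989, 0.146, -0.0, -0.0]
force: [-0.3, 0.8, -0.5]
grip_width: 51.6
grasp_force: 20.0
```

Request:
carry_out(offset=[[0,0,0.003],[0,0,0]], rotation=[[0,0,0],[0,0,0]], hand=[0.4,0.4])

```text
t: 21.32
tool_pos: [507.6, 117.1, 30.5]
orientation: [0.989, 0.146, 0.0, 0.0]
force: [-0.2, -0.4, -1.8]
grip_width: 51.7
grasp_force: 20.0
```

Request:
carry_out(offset=[[0,0,0.002],[0,0,0.001],[0,0,0]], rotation=[[0,0,0],[0,0,0],[0,0,0]], hand=[0.4,0.4,0.4])

```text
t: 21.7
tool_pos: [507.2, 117.0, 27.0]
orientation: [0.989, 0.146, -0.0, -0.0]
force: [0.7, 0.0, -1.7]
grip_width: 51.5
grasp_force: 20.0
```

Request:
carry_out(offset=[[0,0,0.0015],[0,0,0]], rotation=[[0,0,0],[0,0,0]], hand=[0.4,0.4])

```text
t: 21.95
tool_pos: [507.5, 117.2, 26.5]
orientation: [0.989, 0.146, 0.0, 0.0]
force: [-4.1, -0.7, 10.2]
grip_width: 51.5
grasp_force: 20.0
```

Contact with the pad (10 N at the expected 26.5). Release and rise.

Request:
carry_out(offset=[[0,0,-0.001],[0,0,0],[0,0,0],[0,0,0],[0,0,-0.02],[0,0,-0.04],[0,0,-0.05],[0,0,-0.05]], rotation=[[0,0,0],[0,0,0],[0,0,0],[0,0,0],[0,0,0],[0,0,0],[0,0,0],[0,0,0]], hand=[0.72,0.72,0.72,0.72,0.72,0.72,0.72,0.72])

```text
t: 22.95
tool_pos: [507.0, 117.0, 188.1]
orientation: [0.989, 0.146, -0.0, -0.0]
force: [0.0, 0.6, 0.2]
grip_width: 62.6
grasp_force: 0.0
```

Run:
```python
from h import *
s=read_state();print(s["t"],s["tool_pos"],s["grip_width"],s["force"],s["qpos"].round(2))
n=R.from_euler("z",16.4,degrees=True).as_matrix(); hx=np.array([586.5,206,0])
# targets: box-frame offsets from hinge
for dx,dy in((45,-20),(20,-20)): print(dx,(hx+n@[dx,dy,0]).round(1))
plan(507,117,300,-73.6,3)
for cam in ("scene","top"):
    p,d=grab_frame(cam);c=calibration(cam);v,u=np.mgrid[0:480,0:640];P=pts(c,d,v.ravel(),u.ravel()).reshape(480,640,3)
    m=(np.hypot(P[...,0]-507,P[...,1]-117)<34)&(P[...,2]>80)&(P[...,2]<95);J=P[m];print(cam,len(J),J.mean(0).round(1) if len(J) else 0, cv2.minEnclosingCircle(J[:,:2].astype(np.float32)) if len(J) else 0)
```

```text
22.95 [506.97979872 117.03278835 188.06434561] 62.62636110464572 [0.007712   0.57802949 0.17863599] [ 0.25  0.12 -0.6   1.76  0.07  1.29 -1.64]
45 [635.3 199.5   0. ]
20 [611.3 192.5   0. ]
n 3 rot/row [-0.0, 0.0, 0.002] dist/row 37.3
[[-0.0, 0.0, -0.037], [0.0, 0.0, -0.037], [0.0, 0.0, -0.037]]
scene 330 [511.9 114.6  87.6] ((510.108154296875, 116.04885864257812), 28.363962173461914)
top 197 [499.7 114.8  88.6] ((509.6925048828125, 117.1711654663086), 26.475627899169922)
```

Request:
carry_out(offset=[[0,0,-0.05],[0,0,-0.05],[0,0,-0.025],[0.03,-0.01,0],[0.04,-0.012,0],[0.04,-0.012,0],[0.04,-0.012,0],[0.006,-0.002,0]], rotation=[[0,0,0],[0,0,0],[0,0,0],[0,0,0],[0,0,0],[0,0,0],[0,0,0],[0,0,0]], hand=[0,0,0,0,0,0,0,0])

```text
t: 24.05
tool_pos: [643.6, 209.5, 308.7]
orientation: [0.989, 0.147, -0.002, -0.001]
force: [0.1, -0.4, 0.5]
grip_width: 1.1
grasp_force: 0.0
```

```bash
cat > rel.py <<'E'
from h import *
s=read_state();n=R.from_euler("z",16.4,degrees=True).as_matrix()
r=n.T@(s["tool_pos"]-[586.5,206,0]); print(s["t"],"box-rel hinge",r.round(1),s["force"].round(1),s["grip_width"],s["qpos"].round(2))
E
cat > tip.py <<'E'
from h import *
p,d=grab_frame("scene");c=calibration("scene");v,u=np.mgrid[0:480,0:640];P=pts(c,d,v.ravel(),u.ravel()).reshape(-1,3)[(d>0).ravel()]
n=R.from_euler("z",16.4,degrees=True).as_matrix();B=(P-[586.5,206,0])@n
b=B[(B[:,0]>15)&(B[:,0]<130)&(abs(B[:,1])<130)&(B[:,2]>150)];o=b[b[:,2].argsort()]
print(len(b),o[:12].round().tolist())
E
python3 rel.py; python3 tip.py
```

```text
24.05 box-rel hinge [ 55.8 -12.7 308.7] [ 0.1 -0.4  0.5] 1.071014397640348 [ 0.03  0.43 -0.62  1.16  0.24  1.62 -1.81]
9642 [[64.0, -8.0, 333.0], [57.0, -21.0, 335.0], [67.0, -21.0, 336.0], [66.0, -15.0, 336.0], [65.0, -7.0, 336.0], [55.0, -22.0, 336.0], [65.0, -13.0, 337.0], [50.0, -23.0, 337.0], [51.0, -21.0, 338.0], [65.0, -10.0, 338.0], [53.0, -23.0, 338.0], [57.0, -22.0, 338.0]]
```

Bias of 28 mm confirmed; xy is right. Descend behind the lid and approach it.

Request:
carry_out(offset=[[0,0,0.03],[0,0,0.03],[0,0,0.027],[-0.02,0,0],[-0.01,0,0],[-0.008,0,0],[-0.008,0,0.001],[0,0,0]], rotation=[[0,0,0],[0,0,0],[0,0,0],[0,0,0],[0,0,0],[0,0,0],[0,0,0],[0,0,0]], hand=[0,0,0,0,0,0,0,0])

```text
t: 25.1
tool_pos: [598.6, 194.6, 224.0]
orientation: [0.989, 0.146, 0.0, 0.0]
force: [-0.1, 0.1, 0.5]
grip_width: 0.6
grasp_force: 0.0
```

```bash
python3 rel.py
```

```text
25.1 box-rel hinge [  8.4 -14.4 224. ] [-0.1  0.1  0.5] 0.6074411327967779 [ 0.1   0.34 -0.64  1.45  0.2   1.42 -1.81]
```

Request:
carry_out(offset=[[-0.01,0,0.001],[-0.011,0,0.002],[-0.011,0,0.002],[-0.011,0,0.003],[-0.012,0,0.004],[-0.012,0,0.006],[-0.012,0,0.006],[-0.011,0,0.007]], rotation=[[0,0,0],[0,0,0],[0,0,0],[0,0,0],[0,0,0],[0,0,0],[0,0,0],[0,0,0]], hand=[0,0,0,0,0,0,0,0])

```text
t: 26.1
tool_pos: [511.8, 168.4, 192.0]
orientation: [0.989, 0.146, -0.0, 0.0]
force: [2.1, 1.7, -0.4]
grip_width: 0.3
grasp_force: 0.8
```

```bash
cat > lid.py <<'E'
from h import *
p,d=grab_frame("scene");c=calibration("scene");v,u=np.mgrid[0:480,0:640];P=pts(c,d,v.ravel(),u.ravel()).reshape(-1,3)[(d>0).ravel()]
n=R.from_euler("z",16.4,degrees=True).as_matrix();B=(P-[586.5,206,0])@n
b=B[(B[:,1]>60)&(B[:,1]<120)&(B[:,0]<60)&(B[:,0]>-200)&(B[:,2]>104)&(B[:,2]<310)]
a=np.degrees(np.arctan2(b[:,2]-100.5,-b[:,0])); print(len(b),"lid deg",np.percentile(a[np.hypot(b[:,0],b[:,2]-100)>120],[10,50,90]).round(1),"zmax",b[:,2].max().round(1))
E
python3 rel.py; python3 lid.py
```

```text
26.1 box-rel hinge [-82.3 -15.  192. ] [ 2.1  1.7 -0.4] 0.25460400562163277 [ 0.19  0.16 -0.66  1.71  0.1   1.3  -1.76]
1671 lid deg [51.4 52.7 73.2] zmax 309.5
```

Request:
carry_out(offset=[[-0.01,0,0.008],[-0.009,0,0.009],[-0.008,0,0.01],[-0.007,0,0.011],[-0.006,0,0.011],[-0.006,0,0.012],[-0.005,0,0.012],[-0.003,0,0.012]], rotation=[[0,0,0],[0,0,0],[0,0,0],[0,0,0],[0,0,0],[0,0,0],[0,0,0],[0,0,0]], hand=[0,0,0,0,0,0,0,0])

```text
t: 27.15
tool_pos: [460.4, 153.1, 106.7]
orientation: [0.989, 0.146, -0.0, 0.0]
force: [-0.0, -0.1, 0.6]
grip_width: 0.8
grasp_force: 0.6
```

```bash
python3 rel.py; python3 lid.py
```

```text
27.15 box-rel hinge [-135.9  -15.2  106.7] [-0.  -0.1  0.6] 0.7737325757687372 [ 0.22  0.12 -0.66  1.94  0.08  1.11 -1.75]
1721 lid deg [12.  13.8 52.7] zmax 251.5
```

Lid at about 10°; press it down slowly (expected stop at reading ≈81).

Request:
carry_out(offset=[[-0.002,0,0.007],[-0.001,0,0.006],[-0.001,0,0.005],[0,0,0.003],[0,0,0.002],[0,0,0]], rotation=[[0,0,0],[0,0,0],[0,0,0],[0,0,0],[0,0,0],[0,0,0]], hand=[0,0,0,0,0,0])

```text
t: 27.95
tool_pos: [457.0, 152.1, 84.5]
orientation: [0.989, 0.146, -0.0, -0.0]
force: [0.6, -0.1, 0.7]
grip_width: 0.2
grasp_force: 0.0
```

Request:
carry_out(offset=[[0,0,0.002],[0,0,0]], rotation=[[0,0,0],[0,0,0]], hand=[0,0])

```text
t: 28.2
tool_pos: [457.0, 152.1, 82.5]
orientation: [0.989, 0.146, 0.0, -0.0]
force: [0.5, 0.7, 0.0]
grip_width: 0.7
grasp_force: 0.0
```

Request:
carry_out(offset=[[0,0,0.001],[0,0,0.001],[0,0,0]], rotation=[[0,0,0],[0,0,0],[0,0,0]], hand=[0,0,0])

```text
t: 28.58
tool_pos: [457.0, 152.1, 80.9]
orientation: [0.989, 0.146, -0.0, 0.0]
force: [-2.3, -1.1, 6.6]
grip_width: 0.3
grasp_force: 2.9
```

Request:
carry_out(offset=[[0,0,0.001],[0,0,0]], rotation=[[0,0,0],[0,0,0]], hand=[0,0])

```text
t: 28.82
tool_pos: [457.1, 152.1, 80.8]
orientation: [0.989, 0.146, 0.0, 0.0]
force: [-6.3, -2.1, 17.4]
grip_width: 0.5
grasp_force: 8.4
```

Stopped firmly at 80.8, so the lid is shut. Retreat and check.

Request:
carry_out(offset=[[0,0,0],[0,0,-0.02],[0,0,-0.04],[0,0,-0.05],[0,0,-0.05],[0,0,-0.03],[0,0,0],[0,0,0]], rotation=[[0,0,0],[0,0,0],[0,0,0],[0,0,0],[0,0,0],[0,0,0],[0,0,0],[0,0,0]], hand=[0,0,0,0,0,0,0,0])

```text
t: 29.82
tool_pos: [456.7, 151.8, 268.7]
orientation: [0.989, 0.146, -0.0, 0.0]
force: [0.2, 0.9, 0.1]
grip_width: 0.6
grasp_force: 0.0
```

```bash
python3 rel.py
python3 - <<'E'
from h import *
n=R.from_euler("z",16.4,degrees=True).as_matrix()
p,d=grab_frame("scene");c=calibration("scene");v,u=np.mgrid[0:480,0:640];P=pts(c,d,v.ravel(),u.ravel()).reshape(-1,3)[(d>0).ravel()]
B=(P-[586.5,206,0])@n; b=B[(abs(B[:,1])<120)&(B[:,0]<-5)&(B[:,0]>-175)&(B[:,2]>90)&(B[:,2]<135)]
k=np.polyfit(b[:,0],b[:,2],1); print(len(b),"slope rad",-k[0],"z at free edge",np.polyval(k,-180))
E
```

```text
29.825 box-rel hinge [-139.8  -15.3  268.7] [0.2 0.9 0.1] 0.6260912254941736 [ 0.25 -0.01 -0.65  1.71 -0.01  1.44 -1.67]
6107 slope rad -0.0001034118824574186 z at free edge 108.13964045645852
```

```bash
python3 -c "
from cell import *
print(hand_in())"
```

```text
the job is handed in; nothing more can be done
None
```

I handed the job in at about 30 s of the 72 s allowed, and it returned no verdict. The jar was set on the plate with its label to the scanner, the button was pressed to its stop, and the jar now stands released on the pad about 1 mm from its centre. The lid measures fully shut, and the arm touches nothing.

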